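# Take the blue collar off the drying stand

### The job

The washed collars of the sieve shaker hang on the two arms of the drying stand. Slide the blue collar along its rod and off the rod's free end, then carry it to the round steel pan to the right of the stand (the nearer one, not the sieve at the back) and set it down on the pan's floor, not dropped, and let go. Leave the orange collar hanging where it is.

Things in the scene. Friction and masses are not known exactly. Their poses are not given: they have to be found in the camera images.
- blue_collar: Bright blue plastic collar: block 40 (x) x 30 (y) x 40 (z) mm with a 26 mm round bore right through along its y axis; origin at the block's centre; 60 g. Hangs on either one of the stand's two rods, top face level, y axis along the rod, origin 7 mm below the rod's axis, and slides freely. Its flat side faces (+x, -x, 40 mm apart) are free for fingers from above.
- orange_collar: orange collar, same shape, size and frame as the blue one, hanging on the other rod; it stays there
- drying_stand: Fixed: base 90 (x) x 150 (y) x 16 mm, origin under its centre on the worktop, z up; thin post with a dark block on top, 144 mm high. Two level rods, 12 mm thick, stick out of it along +y and -y, axis 130 mm up, open ends 110 mm from the post's axis; rubber stop discs 22 mm from that axis. A collar is off its rod when its centre is over 125 mm from the post's axis along y.
- rod_end_left (a point): centre of the open end face of the rod that points along the stand's +y (to the robot's left)
- rod_end_right (a point): centre of the open end face of the rod that points along the stand's -y (to the robot's right)
- steel_pan: round grey steel sieve pan, loose, open at the top and empty, outer diameter 203 mm, inner diameter about 180 mm, rim 50 mm high, floor 2 mm thick; origin at the centre of its underside, z up. Stands on the worktop to the right of the drying stand.
Things that resemble listed ones, but are neither listed nor needed, are in the scene too. What is meant by the blue_collar is not green, pink or red, and is the smaller of those in its own colour.

How it is judged:
By the outcome, as a careful person would: the job done as asked, in the order asked, and still so for the second after the job is handed in, with the robot touching nothing.
It also fails if it takes over 37 s, if anything falls off the work surface, if the arm or the gripper's body presses on something with over 40 N, if the wrist force passes 120 N, or if a joint passes its speed limit or range.

### The arm

A 6-joint arm with a two-finger parallel gripper is mounted at the origin on a cart in front of the work surface, level with it; the furniture and walls round the work are solid. World frame = base frame: x ahead of the robot, y to its left, z up, the work surface at z = 0. Lengths are in m, angles in rad, forces in N, time in s.
With the tool pointing down it reaches from about 0.35 to 0.925 m from the base axis. Payload 6.4 kg.
Tool frame: the origin (TCP) lies at the very end of the fingers, on their centre line; the grasp point (between the pads) lies 19 mm behind it; z points along the fingers, y is the direction in which the jaws open and shut (so a half turn about z gives the same grasp; the last joint's range is limited). The gripper opens to 85 mm and grips with 20 to 120 N. Pads are 22 mm wide; open, the fingers measure 114 mm over their backs; the gripper's body (76 mm by 85 mm) begins 54 mm behind the grasp point. The pads swing forward as they close: fully open they stand 13 mm farther back than shut.
Start: joints at [1.123, 0.245, 1.558, -0, 1.339, -0.174], TCP at [0.176, 0.626, 0.231] pointing down, gripper open.
Joint ranges: [-3.13, 3.13], [-1.02, 2.26], [0.13, 2.54], [-0.95, 4.09], [0.21, 2.88], [-2.74, 2.74]. Speed limits (rad/s): [2.57, 2.57, 3.14, 3.14, 3.14, 3.14].

### API

Orientations are given as a rotation vector (axis times angle).
In Python, from plant import arm gives the robot as it stands. The module is installed in compiled form; this text tells all that it offers.
- The arm moves only by the shell command python3 -m crank 'ROWS' [FORCE]. ROWS is JSON, a list that holds one entry, the list of rows, each a list of 5 numbers: the opening, from 0 (shut) to 1 (fully open), then the shift along the tool's x, y, z as a fraction of full scale, then the turn about the tool's z as a fraction of full scale. A call has 1 to 12 rows; each row is the pose to reach, as a shift and turn from the pose commanded when the call began, along the tool's axes at that moment; what a row does not reach only later rows make up. Full scale, the value 1, is 150 mm for a shift and 30 degrees for a turn. A row lasts 1/12 s, in which the tool goes at most 41.7 mm and 7.16 degrees, less where a joint would pass 70% of its speed; a pose out of reach is approached as far as the arm can. A call with a number of a shift or a turn outside -1 to 1 is refused whole. A call with a gripper value outside its range is refused whole. The fingers move at their own pace and stop on an object; FORCE is the grip in N (left out, the last holds). Time passes only in rows, so rows that repeat a pose let the fingers close. It gives the time, the measured TCP pose, the force and the opening at its end, in the units of the state.
- arm.state(): the state, without advancing time (a new reading comes with each control period).
- arm.capture(name): name is "scene" or "top" or "wrist"; returns the picture (480x640x3 uint8, blue, green, red); there is no depth.
- arm.get_calibration(name): a dict with "vfov" (degrees; the focal length in pixels is half the picture's height over the tangent of half this angle, whatever the lens; pixels are square), "cx", "cy" (the principal point, pixels), "cam_to_world" (4x4, takes a point from camera to world coordinates); the wrist camera has in their place "hand_eye" (4x4, takes a point from camera to tool coordinates, whose origin is the TCP and whose axes are the flange's). Camera axes: x right, y down, z forward; pixel columns grow to the right and rows downward; lengths in m; the calibration is good to about 2 mm. The wrist camera is an equidistant fisheye: a pixel r from the principal point sees the ray r / f radians off the axis. A picture is of the moment at which its call begins: read the wrist's pose just before it. get_calibration takes no time and is no camera call.
- arm.finish_job(): hands the job in, once; it reports no verdict.
The state is a dict: "t": time; "joint_pos": joint angles; "qd": joint speeds; "tau": joint torques, N m; "ee_pos": TCP position; "tcp_rot": TCP orientation; "wrist_force": force on the tool from outside, world axes, zero at the start; "ft_torque": the same for the moment, N m; "finger_gap": finger opening in m.
Only numpy, scipy, OpenCV 4.12 (cv2) and the standard library are available. Lean on these libraries where they do the work, as an engineer would, in place of code of your own. Each camera call takes 0.05 s, during which the arm holds its last target.

## Working session

There is one attempt and no reset: what is moved stays moved. The work goes in short steps, Python scripts to look and compute and a shell command to move; the robot and the scene stay as the last step left them, time stands still between calls to the robot, and variables do not carry over. Pictures are saved under pics/ and viewed, and the job is handed in when it is done.

```bash
mkdir -p pics; python3 - <<'E'
from plant import arm
import cv2
s=arm.state();print({k:s[k] for k in('t','ee_pos','tcp_rot','finger_gap','wrist_force')})
for n in("scene","top","wrist"):
    cv2.imwrite(f"pics/{n}0.png",arm.capture(n)); print(n,arm.get_calibration(n))
E
```

```text
{'t': 0.0, 'ee_pos': array([0.17549641, 0.62527615, 0.2301989 ]), 'tcp_rot': array([-4.28571737e-01, -3.11161258e+00,  2.89787266e-03]), 'finger_gap': 0.08531811952312979, 'wrist_force': array([ 0.57146379, -0.50497555, -0.46491884])}
scene {'vfov': 43.18884363767501, 'cx': 315.5593093974319, 'cy': 241.05554493083227, 'cam_to_world': array([[ 0.66482747, -0.54791309,  0.50773584, -0.10918106],
       [-0.74680017, -0.47191419,  0.46860058, -0.53047436],
       [-0.01714465, -0.69071575, -0.7229231 ,  1.00883101],
       [ 0.        ,  0.        ,  0.        ,  1.        ]])}
top {'vfov': 53.40047289393909, 'cx': 317.8508745854318, 'cy': 242.23965730215158, 'cam_to_world': array([[ 2.25883979e-02, -9.88008532e-01,  1.52738027e-01,
         3.30316717e-01],
       [-9.99744565e-01, -2.24384255e-02,  2.70575835e-03,
         8.80535114e-02],
       [ 7.53888510e-04, -1.52760132e-01, -9.88263008e-01,
         1.14798418e+00],
       [ 0.00000000e+00,  0.00000000e+00,  0.00000000e+00,
         1.00000000e+00]])}
wrist {'vfov': 65.70646984690485, 'cx': 317.6966606640871, 'cy': 236.81476379608054, 'hand_eye': array([[-4.57123533e-04, -9.65254251e-01, -2.61312116e-01,
         6.63176796e-02],
       [ 9.99999586e-01, -6.46688626e-04,  6.39448351e-04,
        -9.76759915e-06],
       [-7.86217812e-04, -2.61311715e-01,  9.65254148e-01,
        -1.42389231e-01],
       [ 0.00000000e+00,  0.00000000e+00,  0.00000000e+00,
         1.00000000e+00]])}
```

View pics/scene0.png

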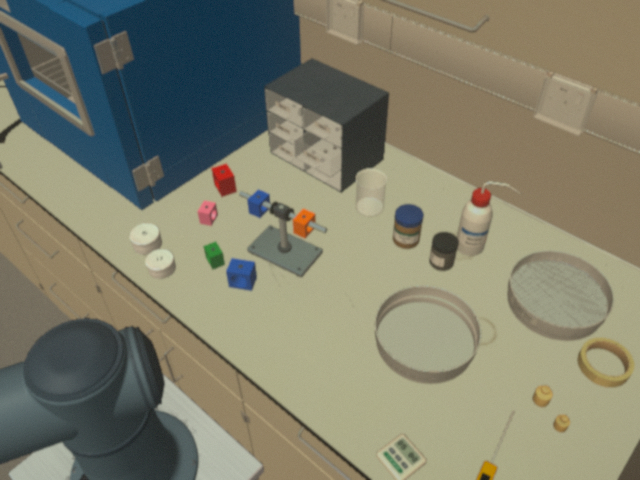

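View pics/top0.png

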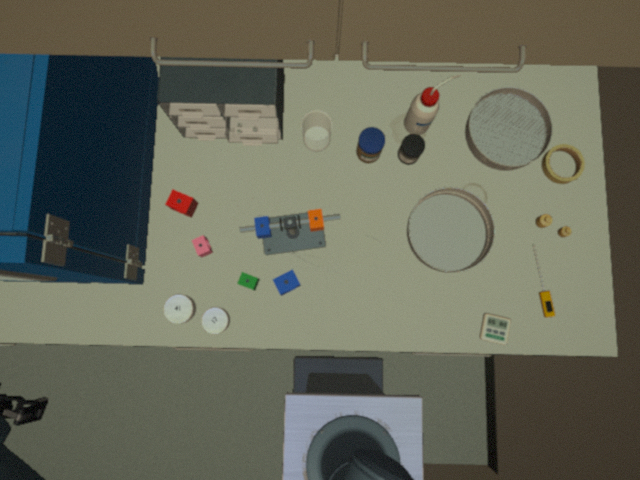

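View pics/wrist0.png

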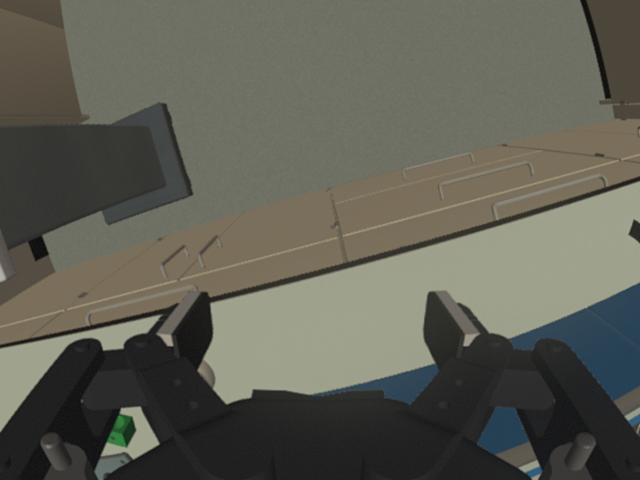

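The scene view shows the hanging blue collar at (259,204), on the left rod near the post. The orange one is at (304,222), and the larger blue block on the worktop at (241,274) is a decoy. In the top view the blue collar is at (262,227), the rod ends are at about (240,230) and (340,216), and the pan is at (449,230). Next I'll measure these.

```bash
cat > h.py <<'E'
import numpy as np,cv2
from plant import arm
def ray(n,u,v):
    c=arm.get_calibration(n);f=240/np.tan(np.radians(c['vfov'])/2)
    T=c['cam_to_world'];d=T[:3,:3]@np.array([(u-c['cx'])/f,(v-c['cy'])/f,1]);return T[:3,3],d/np.linalg.norm(d)
def onz(n,u,v,z):
    o,d=ray(n,u,v);return o+d*(z-o[2])/d[2]
def tri(a,b):
    (o1,d1),(o2,d2)=a,b
    s=np.linalg.lstsq(np.c_[d1,-d2],o2-o1,rcond=None)[0]
    p,q=o1+d1*s[0],o2+d2*s[1];return (p+q)/2,np.linalg.norm(p-q)
E
python3 - <<'E'
import cv2,numpy as np
from h import *
for n in('scene','top'):
    im=cv2.imread(f'pics/{n}0.png')
    h=cv2.cvtColor(im,cv2.COLOR_BGR2HSV)
    for nm,lo,hi in(('blue',(108,120,60),(125,255,255)),('orange',(5,150,120),(15,255,255))):
        m=cv2.inRange(h,lo,hi);k,l,st,c=cv2.connectedComponentsWithStats(m)
        for i in range(1,k):
            if 60<st[i,4]<3000: print(n,nm,st[i],c[i].round(1))
t=cv2.imread('pics/top0.png');s=cv2.imread('pics/scene0.png')
cv2.imwrite('pics/tz.png',cv2.resize(t[195:265,225:355],None,fx=6,fy=6,interpolation=cv2.INTER_CUBIC))
cv2.imwrite('pics/sz.png',cv2.resize(s[180:280,225:345],None,fx=6,fy=6,interpolation=cv2.INTER_CUBIC))
cv2.imwrite('pics/pz.png',cv2.resize(t[175:285,395:505],None,fx=5,fy=5,interpolation=cv2.INTER_CUBIC))
E
```

```text
scene blue [249 191  19  25 306] [257.2 202.6]
scene blue [227 259  27  30 594] [240.2 273.5]
scene orange [293 209  22  29 410] [302.8 222.7]
top blue [360 128  24  25 439] [371.4 140.4]
top blue [255 217  16  20 252] [262.3 226.6]
top blue [274 271  25  23 335] [286.2 282.1]
top orange [308 209  16  22 271] [315.6 219.4]
```

View pics/tz.png

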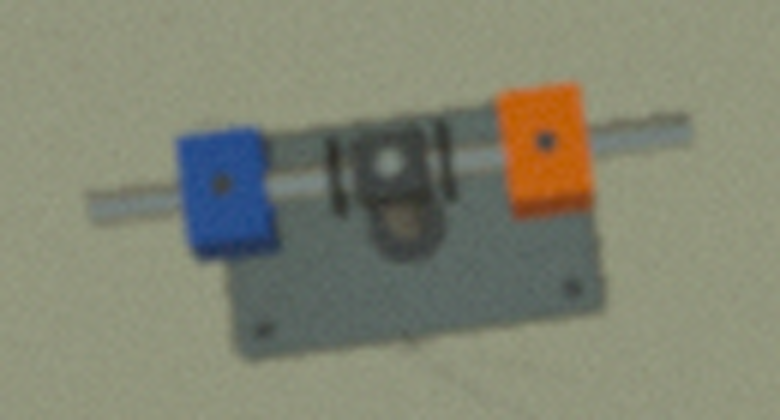

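View pics/sz.png

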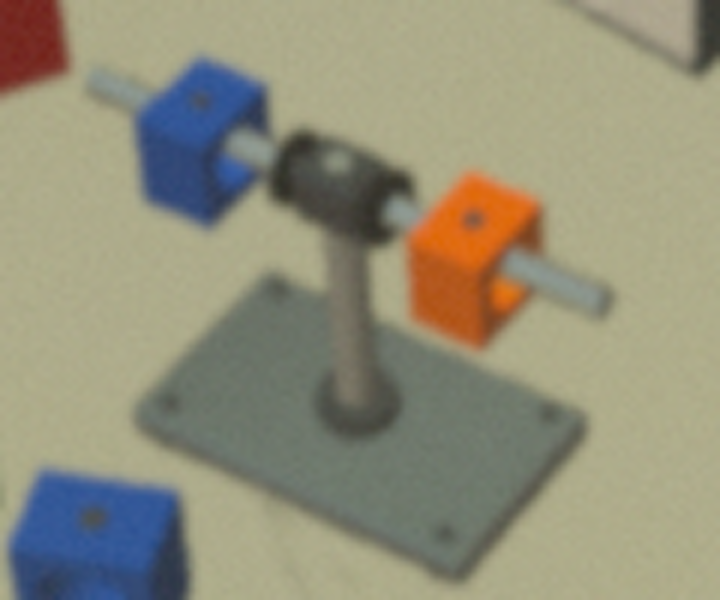

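View pics/pz.png

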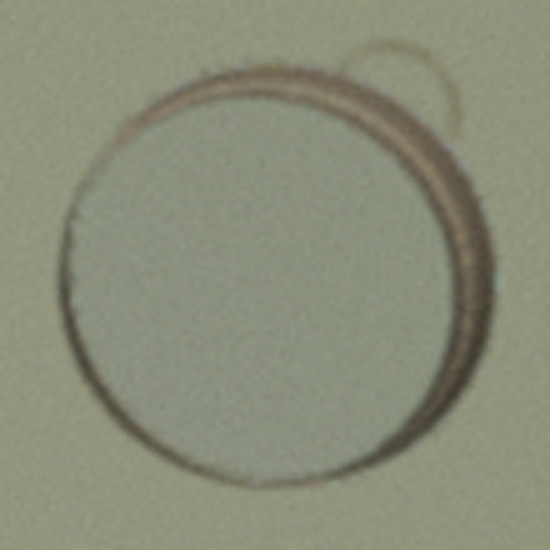

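```bash
python3 - <<'E'
from h import *
np.set_printoptions(precision=4,suppress=True)
t=lambda U,V:((U+.5)/6-.5+225,(V+.5)/6-.5+195)
s=lambda U,V:((U+.5)/6-.5+225,(V+.5)/6-.5+180)
p=lambda U,V:((U+.5)/5-.5+395,(V+.5)/5-.5+175)
P={}
for nm,a,b,z in(('L',(88,206),(90,80),.13),('R',(691,130),(606,301),.13),('post',(388,163),(340,160),.144),('blue',(222,184),(202,101),.143),('or',(546,141),(474,219),.143)):
    A,B=t(*a),s(*b);q,e=tri(ray('top',*A),ray('scene',*B));P[nm]=onz('top',*A,z)
    print(nm,'tri',q,'err',round(e,4),'top',P[nm],'scene',onz('scene',*B,z))
d=P['L']-P['R'];print('len',np.linalg.norm(d),'yaw deg',np.degrees(np.arctan2(-d[0],d[1])))
for a,z in(((494,280),.05),((275,65),.05),((62,280),.05),((58,280),0),((455,270),.002),((265,488),0),((265,486),.05),((265,98),.002)):print(a,z,onz('top',*p(*a),z))
E
```

```text
L tri [0.5124 0.2634 0.1262] err 0.0032 top [0.513  0.2618 0.13  ] scene [0.5083 0.2609 0.13  ]
R tri [0.5456 0.0447 0.13  ] err 0.0008 top [0.546  0.0445 0.13  ] scene [0.5452 0.0449 0.13  ]
post tri [0.5288 0.1534 0.1412] err 0.0005 top [0.5285 0.1531 0.144 ] scene [0.5266 0.1514 0.144 ]
blue tri [0.5198 0.2128 0.1403] err 0.001 top [0.5197 0.2122 0.143 ] scene [0.5175 0.2107 0.143 ]
or tri [0.5377 0.0973 0.1416] err 0.0016 top [0.538  0.0969 0.143 ] scene [0.5359 0.0967 0.143 ]
len 0.21985975642361663 yaw deg 8.625424835016672
(494, 280) 0.05 [ 0.5369 -0.3186  0.05  ]
(275, 65) 0.05 [ 0.6381 -0.2182  0.05  ]
(62, 280) 0.05 [ 0.5323 -0.1166  0.05  ]
(58, 280) 0 [ 0.5414 -0.124   0.    ]
(455, 270) 0.002 [ 0.5504 -0.3175  0.002 ]
(265, 488) 0 [ 0.4418 -0.2233  0.    ]
(265, 486) 0.05 [ 0.4378 -0.2097  0.05  ]
(265, 98) 0.002 [ 0.6347 -0.2264  0.002 ]
```

Checks against the given sizes:
- **Rod:** measured span 219.9 mm (expected 220), yaw 8.6°.
- **Post:** (0.529, 0.153).
- **Blue collar:** (0.519, 0.212), 60 mm out from the post.
- **Pan:** rim diameter 202 mm (expected 203), centre about (0.538, -0.2175).

Next I'll work out the moves in tool axes.

```bash
cat >> h.py <<'E'
from scipy.spatial.transform import Rotation as Ro
def go(x,y,z,yaw=None):
    s=arm.state();R=Ro.from_rotvec(s['tcp_rot']).as_matrix()
    d=R.T@(np.array([x,y,z])-s['ee_pos'])
    jy=np.degrees(np.arctan2(R[1,1],R[0,1]))
    print('t',s['t'],'pos',s['ee_pos'].round(4),'z-axis',R[:,2].round(3),'jaw dir deg',round(jy,2),'frac',(d/.15).round(3),'mm',(d*1000).round(1))
    if yaw is not None:
        e=(yaw-jy+90)%180-90; print('turn frac (tool z down => minus world yaw)',round(-e/30,3), 'deg world',round(e,2))
E
python3 - <<'E'
from h import *
go(.27,.40,.25,8.63)
print(arm.state()['joint_pos'].round(3))
for p in((145,283),(155,60),(135,245)): print(onz('top',*p,0))
E
```

```text
t 0.15 pos [0.1756 0.6254 0.2304] z-axis [-0.001 -0.001 -1.   ] jaw dir deg 74.31 frac [-1.012 -1.277 -0.129] mm [-151.9 -191.5  -19.3]
turn frac (tool z down => minus world yaw) 2.189 deg world -65.68
[ 1.123  0.246  1.559 -0.     1.339 -0.174]
[0.39927156 0.50403127 0.        ]
[0.97498579 0.52304824 0.        ]
[0.49085596 0.53552043 0.        ]
```

```bash
python3 -m crank '[[[1,-0.3,-0.4,-0.05,0.3],[1,-0.6,-0.8,-0.1,0.6],[1,-0.8,-1,-0.1,0.9],[1,-0.8,-1,-0.1,1],[1,-0.8,-1,-0.1,1]]]'; python3 - <<'E'
from h import *
go(.519,.212,.22,8.63)
E
```

```text
t: 0.57
ee_pos: [0.2513, 0.4462, 0.246]
tcp_rot: [1.227, 2.891, -0.001]
wrist_force: [0.2, -0.2, -0.4]
finger_gap: 0.0852
t 0.5667 pos [0.2513 0.4462 0.246 ] z-axis [ 0.    -0.001 -1.   ] jaw dir deg 44.0 frac [-2.363  0.199  0.175] mm [-354.4   29.9   26.3]
turn frac (tool z down => minus world yaw) 1.179 deg world -35.37
```

```bash
python3 -m crank '[[[1,-0.25,0.02,0.02,0.2],[1,-0.5,0.04,0.04,0.4],[1,-0.75,0.06,0.06,0.6],[1,-1,0.08,0.07,0.8],[1,-1,0.08,0.07,1],[1,-1,0.08,0.07,1]]]'; python3 - <<'E'
from h import *
go(.519,.212,.22,8.63)
E
```

```text
t: 1.07
ee_pos: [0.3652, 0.3486, 0.2354]
tcp_rot: [-1.934, -2.475, 0.001]
wrist_force: [-0.4, -0.1, -0.2]
finger_gap: 0.0856
t 1.0667 pos [0.3652 0.3486 0.2354] z-axis [-0.001 -0.    -1.   ] jaw dir deg 14.0 frac [-1.131  0.775  0.102] mm [-169.7  116.2   15.3]
turn frac (tool z down => minus world yaw) 0.179 deg world -5.37
```

```bash
python3 -m crank '[[[1,-0.22,0.15,0,0.1],[1,-0.44,0.3,0,0.18],[1,-0.66,0.45,0,0.18],[1,-0.88,0.6,0,0.18],[1,-0.9,0.62,0,0.18],[1,-0.9,0.62,0,0.18],[1,-0.9,0.62,0,0.18]]]'; python3 - <<'E'
from h import *
go(.519,.212,.22,8.63)
cv2.imwrite('pics/wrist1.png',arm.capture('wrist'))
E
```

```text
t: 1.65
ee_pos: [0.4868, 0.2429, 0.2354]
tcp_rot: [-2.039, -2.389, 0.001]
wrist_force: [0.7, 0.2, 0.6]
finger_gap: 0.0857
t 1.65 pos [0.4868 0.2429 0.2354] z-axis [-0.001  0.    -1.   ] jaw dir deg 9.04 frac [-0.237  0.18   0.103] mm [-35.6  26.9  15.4]
turn frac (tool z down => minus world yaw) 0.014 deg world -0.41
```

View pics/wrist1.png

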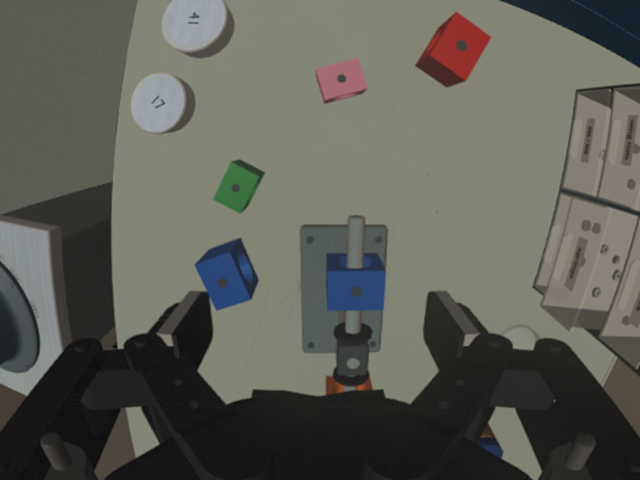

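The wrist view shows the blue collar's top dot at (357,291), the rod end at (356,217) and the stand block below. I'll use these to refine the collar position.

```bash
cat >> h.py <<'E'
def wz(u,v,z,s=None):
    s=s or arm.state();c=arm.get_calibration('wrist');f=240/np.tan(np.radians(c['vfov'])/2)
    a=np.array([u-c['cx'],v-c['cy']]);r=np.linalg.norm(a);th=r/f
    d=np.r_[a/r*np.sin(th),np.cos(th)];H=c['hand_eye'];R=Ro.from_rotvec(s['tcp_rot']).as_matrix()
    o=s['ee_pos']+R@H[:3,3];d=R@H[:3,:3]@d
    return o+d*(z-o[2])/d[2]
E
python3 - <<'E'
from h import *
for n,u,v,z in(('dot',357,291,.143),('tl',328,283,.143),('tr',383,283,.143),('bl',329,310,.143),('br',384,309,.143),('end',356,217,.136),('post',352,364,.144),('basefar L',302,226,.016),('basefar R',386,226,.016)): print(n,wz(u,v,z).round(4))
E
```

```text
dot [0.5186 0.2121 0.143 ]
tl [0.4978 0.2149 0.143 ]
tr [0.5353 0.2206 0.143 ]
bl [0.5019 0.1947 0.143 ]
br [0.5404 0.2011 0.143 ]
end [0.5091 0.2617 0.136 ]
post [0.5268 0.1523 0.144 ]
basefar L [0.4736 0.2206 0.016 ]
basefar R [0.5574 0.2341 0.016 ]
```

The wrist and top views agree on the collar: (0.5186, 0.2121) against (0.5197, 0.2122). I'll move over it and descend.

```bash
python3 -m crank '[[[1,-0.12,0.09,0.1,0],[1,-0.24,0.18,0.2,0],[1,-0.24,0.18,0.4,0],[1,-0.24,0.18,0.55,0],[1,-0.24,0.18,0.7,0],[1,-0.24,0.18,0.8,0],[1,-0.24,0.18,0.87,0],[1,-0.24,0.18,0.87,0],[1,-0.24,0.18,0.87,0]]]'; python3 - <<'E'
from h import *
go(.519,.212,.104,8.8)
cv2.imwrite('pics/wrist2.png',arm.capture('wrist'))
E
```

```text
t: 2.45
ee_pos: [0.5192, 0.2117, 0.1054]
tcp_rot: [-2.04, -2.389, 0.0]
wrist_force: [0.5, 0.4, 1.1]
finger_gap: 0.0852
t 2.45 pos [0.5192 0.2117 0.1054] z-axis [-0.  0. -1.] jaw dir deg 9.02 frac [ 0.002 -0.001  0.01 ] mm [ 0.3 -0.2  1.4]
turn frac (tool z down => minus world yaw) 0.007 deg world -0.22
```

View pics/wrist2.png

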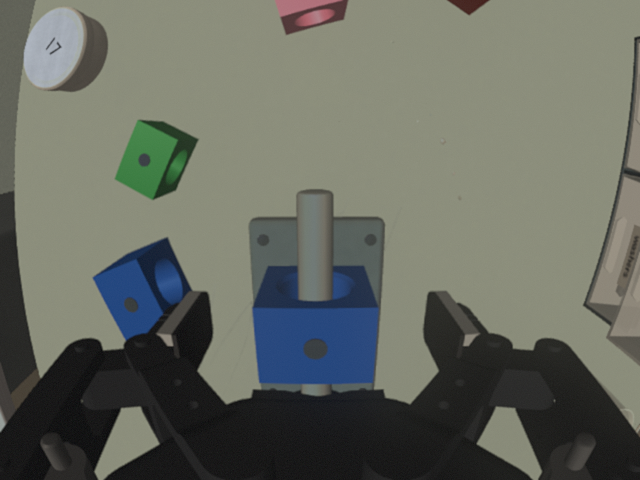

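The collar is centred between the pads (dot at (316,348)). I'll close on it.

```bash
python3 -m crank '[[[0.3,0,0,0,0],[0.2,0,0,0,0],[0,0,0,0,0],[0,0,0,0,0],[0,0,0,0,0],[0,0,0,0,0],[0,0,0,0,0],[0,0,0,0,0]]]' 50; python3 - <<'E'
from h import *
go(.519,.212,.104,8.8)
cv2.imwrite('pics/wrist3.png',arm.capture('wrist'))
E
```

```text
t: 3.17
ee_pos: [0.5203, 0.2109, 0.1061]
tcp_rot: [2.042, 2.387, 0.001]
wrist_force: [-0.9, -0.8, 5.9]
finger_gap: 0.0396
t 3.1667 pos [0.5203 0.2109 0.1061] z-axis [ 0.001  0.    -1.   ] jaw dir deg 8.91 frac [ 0.009 -0.008  0.014] mm [ 1.3 -1.1  2.1]
turn frac (tool z down => minus world yaw) 0.004 deg world -0.11
```

View pics/wrist3.png

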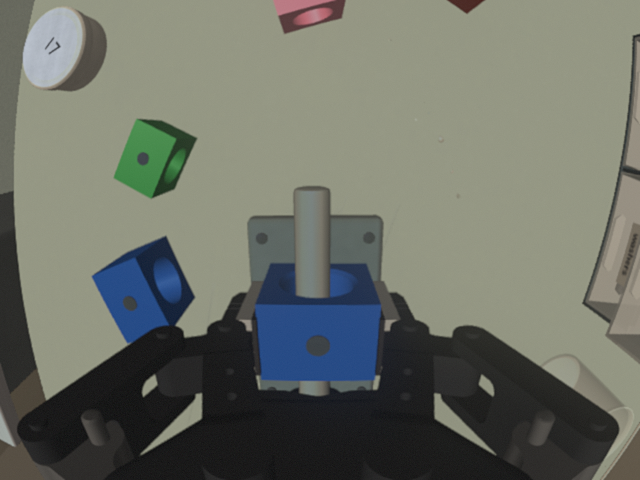

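Gripped at a 39.6 mm gap. I'll lift slightly to clear the rod, then slide outward (+x tool).

```bash
python3 -m crank '[[[0,0,0,-0.02,0],[0,0,0,-0.04,0],[0,0.06,0,-0.04,0],[0,0.13,0,-0.04,0],[0,0.2,0,-0.04,0],[0,0.2,0,-0.04,0]]]'; python3 - <<'E'
from h import *
go(.519,.212,.104,8.8)
cv2.imwrite('pics/wrist4.png',arm.capture('wrist'))
E
```

```text
t: 3.72
ee_pos: [0.5144, 0.2425, 0.111]
tcp_rot: [-2.039, -2.389, 0.0]
wrist_force: [-0.7, -0.2, -0.5]
finger_gap: 0.0395
t 3.7167 pos [0.5144 0.2425 0.111 ] z-axis [-0.001  0.    -1.   ] jaw dir deg 9.04 frac [-0.205 -0.002  0.046] mm [-30.8  -0.3   7. ]
turn frac (tool z down => minus world yaw) 0.008 deg world -0.24
```

View pics/wrist4.png

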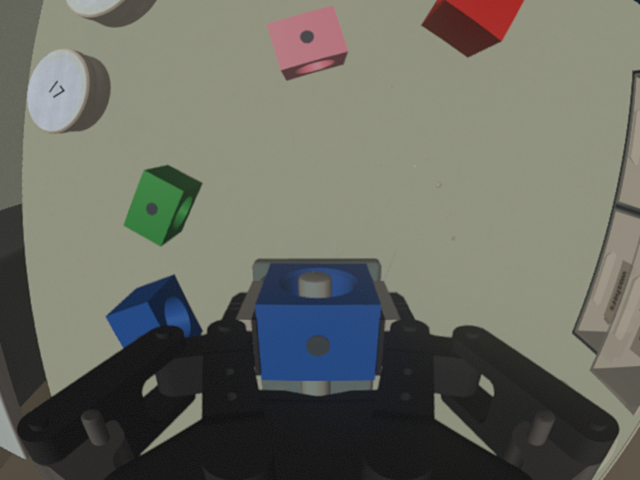

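The collar slides with the grip, and the rod end is centred in the bore at (314,285). I'll carry on until it is clear of the end.

```bash
python3 -m crank '[[[0,0.08,0,0,0],[0,0.17,0,0,0],[0,0.26,0,0,0],[0,0.35,0,0,0],[0,0.44,0,0,0],[0,0.45,0,0,0],[0,0.45,0,0,0]]]'; python3 - <<'E'
from h import *
go(.519,.212,.104,8.8)
for n in('scene','wrist'):cv2.imwrite(f'pics/{n}5.png',arm.capture(n))
E
```

```text
t: 4.35
ee_pos: [0.5044, 0.3082, 0.1112]
tcp_rot: [2.04, 2.389, -0.0]
wrist_force: [0.8, -1.4, -0.3]
finger_gap: 0.0396
t 4.35 pos [0.5044 0.3082 0.1112] z-axis [-0. -0. -1.] jaw dir deg 9.02 frac [-0.649 -0.004  0.048] mm [-97.3  -0.6   7.2]
turn frac (tool z down => minus world yaw) 0.007 deg world -0.22
```

View pics/scene5.png

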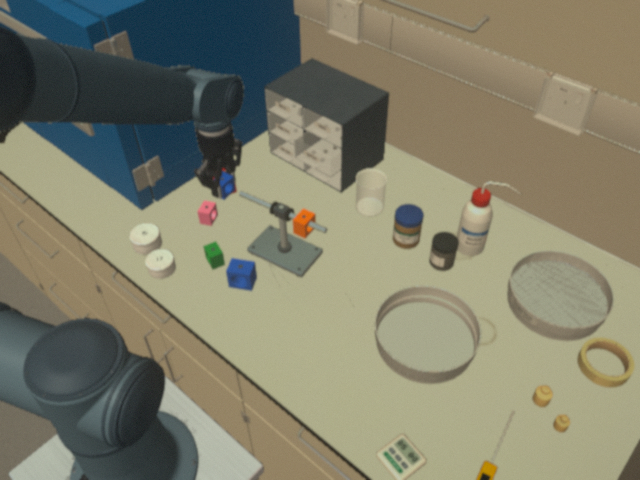

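View pics/wrist5.png

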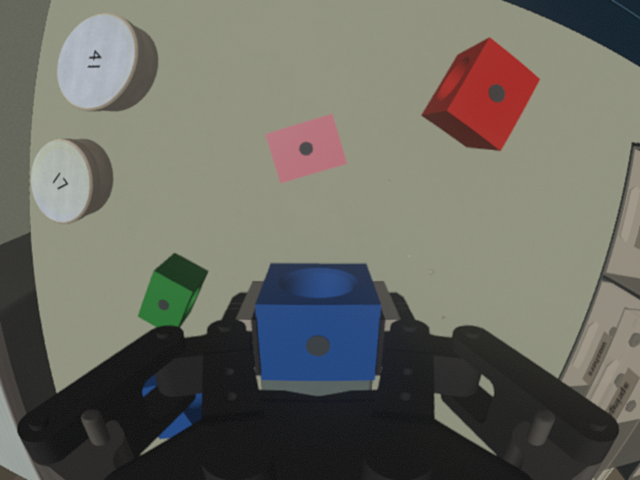

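The collar is clear: rod end at y = 0.262, collar's near face at about y = 0.293. The orange one hasn't moved. I'll raise and carry it.

```bash
python3 -m crank '[[[0,0,0,-0.12,0],[0,0,0,-0.3,0],[0,0,0,-0.5,0],[0,0,0,-0.7,0],[0,0,0,-0.88,0],[0,0,0,-0.97,0],[0,0,0,-1,0],[0,0,0,-1,0]]]'; python3 - <<'E'
from h import *
go(.538,-.2175,.26)
E
```

```text
t: 5.12
ee_pos: [0.5051, 0.3069, 0.2618]
tcp_rot: [2.042, 2.386, 0.002]
wrist_force: [0.2, 0.0, -1.3]
finger_gap: 0.0393
t 5.1167 pos [0.5051 0.3069 0.2618] z-axis [ 0.001  0.    -1.   ] jaw dir deg 8.88 frac [-3.488 -0.323  0.011] mm [-523.1  -48.5    1.7]
```

```bash
python3 -m crank '[[[0,-0.1,-0.01,0,0],[0,-0.25,-0.02,0,0],[0,-0.45,-0.04,0,0],[0,-0.65,-0.06,0,0],[0,-0.85,-0.08,0,0],[0,-1,-0.09,0,0]]]'; python3 -m crank '[[[0,-0.2,-0.02,0,0],[0,-0.4,-0.04,0,0],[0,-0.6,-0.06,0,0],[0,-0.8,-0.08,0,0],[0,-1,-0.09,0,0]]]';python3 -m crank '[[[0,-0.2,-0.02,0,0],[0,-0.4,-0.04,0,0],[0,-0.6,-0.06,0,0],[0,-0.8,-0.08,0,0],[0,-0.92,-0.09,0,0],[0,-1,-0.09,0,0],[0,-1,-0.09,0,0]]]'; python3 - <<'E'
from h import *
go(.538,-.2175,.26)
E
```

```text
t: 5.62
ee_pos: [0.5132, 0.1547, 0.2582]
tcp_rot: [-2.041, -2.384, 0.006]
wrist_force: [0.2, 0.0, -0.8]
finger_gap: 0.0396
t: 6.03
ee_pos: [0.523, 0.0052, 0.2583]
tcp_rot: [-2.04, -2.384, 0.004]
wrist_force: [0.7, -0.2, -0.1]
finger_gap: 0.0395
t: 6.62
ee_pos: [0.5337, -0.1452, 0.259]
tcp_rot: [-2.043, -2.382, 0.002]
wrist_force: [0.8, -0.4, -1.2]
finger_gap: 0.0396
t 6.6167 pos [ 0.5337 -0.1452  0.259 ] z-axis [-0.003  0.001 -1.   ] jaw dir deg 8.75 frac [-0.48  -0.045 -0.008] mm [-72.1  -6.7  -1.1]
```

```bash
python3 -m crank '[[[0,-0.15,-0.01,0,0],[0,-0.3,-0.03,0,0],[0,-0.42,-0.04,0,0],[0,-0.48,-0.04,0,0],[0,-0.48,-0.04,0.1,0],[0,-0.48,-0.04,0.2,0],[0,-0.48,-0.04,0.4,0],[0,-0.48,-0.04,0.6,0],[0,-0.48,-0.04,0.8,0],[0,-0.48,-0.04,0.95,0],[0,-0.48,-0.04,1,0],[0,-0.48,-0.04,1,0]]]'; python3 - <<'E'
from h import *
go(.538,-.2175,.005)
for n in('scene','wrist'):cv2.imwrite(f'pics/{n}6.png',arm.capture(n))
E
```

```text
t: 7.62
ee_pos: [0.5381, -0.2136, 0.1084]
tcp_rot: [-2.037, -2.384, 0.001]
wrist_force: [0.6, 0.2, -0.5]
finger_gap: 0.0392
t 7.6167 pos [ 0.5381 -0.2136  0.1084] z-axis [-0.005  0.004 -1.   ] jaw dir deg 8.97 frac [-0.028 -0.002  0.689] mm [ -4.2  -0.3 103.4]
```

View pics/scene6.png

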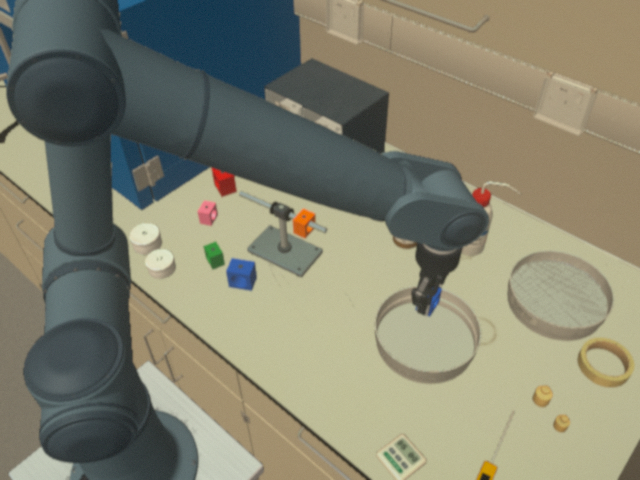

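View pics/wrist6.png

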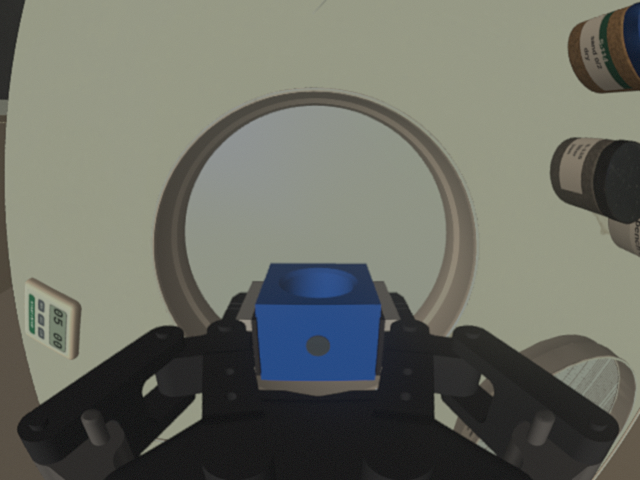

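The wrist view shows the pan with its outer rim at columns 155 to 476, top at row 88, and the collar held above it. I'll check the pan's centre against the rim.

```bash
python3 - <<'E'
from h import *
P=np.array([wz(u,v,.05)[:2] for u,v in((155,240),(476,240),(315,88),(200,135),(432,135),(170,300),(458,305))])
A=np.c_[2*P,np.ones(len(P))];s=np.linalg.lstsq(A,(P**2).sum(1),rcond=None)[0]
print(s[:2],'r',np.sqrt(s[2]+s[0]**2+s[1]**2))
go(.538,-.2175,.012)
E
```

```text
[ 0.53917039 -0.21843324] r 0.09767514987656388
t 7.7167 pos [ 0.5404 -0.2155  0.1123] z-axis [ 0.001 -0.001 -1.   ] jaw dir deg 8.95 frac [-0.01  -0.018  0.668] mm [ -1.5  -2.8 100.3]
```

Both views agree on the pan centre, within 2 mm. I'll lower to just above the floor, then go slowly until contact.

```bash
python3 -m crank '[[[0,-0.01,-0.01,0.12,0],[0,-0.01,-0.01,0.28,0],[0,-0.01,-0.01,0.42,0],[0,-0.01,-0.01,0.53,0],[0,-0.01,-0.01,0.59,0],[0,-0.01,-0.01,0.61,0],[0,-0.01,-0.01,0.61,0],[0,-0.01,-0.01,0.61,0],[0,-0.01,-0.01,0.61,0]]]'; python3 - <<'E'
from h import *
go(.538,-.2175,.006)
E
```

```text
t: 8.47
ee_pos: [0.5396, -0.2182, 0.0216]
tcp_rot: [2.04, 2.385, 0.001]
wrist_force: [-0.6, -0.4, 0.5]
finger_gap: 0.0393
t 8.4667 pos [ 0.5396 -0.2182  0.0216] z-axis [ 0.003 -0.002 -1.   ] jaw dir deg 8.92 frac [ 0.007 -0.01   0.104] mm [ 1.  -1.5 15.5]
```

```bash
python3 -m crank '[[[0,0,0,0.02,0],[0,0,0,0.04,0],[0,0,0,0.06,0],[0,0,0,0.075,0],[0,0,0,0.075,0],[0,0,0,0.075,0]]]'; python3 -m crank '[[[0,0,0,0.007,0],[0,0,0,0.007,0],[0,0,0,0.007,0]]]'; python3 -m crank '[[[0,0,0,0.007,0],[0,0,0,0.007,0],[0,0,0,0.007,0]]]'
```

```text
t: 8.97
ee_pos: [0.5382, -0.2174, 0.0082]
tcp_rot: [-2.042, -2.387, 0.0]
wrist_force: [0.9, -0.3, -0.9]
finger_gap: 0.0395
t: 9.22
ee_pos: [0.5384, -0.2175, 0.0075]
tcp_rot: [2.042, 2.387, 0.0]
wrist_force: [0.5, -0.1, 0.2]
finger_gap: 0.0393
t: 9.47
ee_pos: [0.5384, -0.2175, 0.0064]
tcp_rot: [-2.042, -2.387, 0.0]
wrist_force: [0.2, -0.2, -0.5]
finger_gap: 0.0396
```

```bash
python3 -m crank '[[[0,0,0,0.005,0],[0,0,0,0.005,0],[0,0,0,0.005,0]]]'; python3 -m crank '[[[0,0,0,0.005,0],[0,0,0,0.005,0],[0,0,0,0.005,0]]]'
```

```text
t: 9.72
ee_pos: [0.5385, -0.2176, 0.0058]
tcp_rot: [2.042, 2.387, 0.0]
wrist_force: [-0.2, -0.2, -0.3]
finger_gap: 0.0394
t: 9.97
ee_pos: [0.5386, -0.2176, 0.0057]
tcp_rot: [-2.042, -2.387, 0.0]
wrist_force: [-1.2, 0.7, 6.1]
finger_gap: 0.0392
```

There is contact, 6 N upward at z = 5.7 mm, where it was expected. I'll release, then rise.

```bash
python3 -m crank '[[[0.6,0,0,0,0],[0.8,0,0,0,0],[0.8,0,0,0,0],[0.8,0,0,0,0],[0.8,0,0,0,0],[0.8,0,0,0,0]]]'; python3 - <<'E'
from h import *
cv2.imwrite('pics/wrist7.png',arm.capture('wrist'))
E
```

```text
t: 10.47
ee_pos: [0.5383, -0.2175, 0.0048]
tcp_rot: [-2.042, -2.387, -0.0]
wrist_force: [-0.2, -1.1, 0.0]
finger_gap: 0.0687
```

View pics/wrist7.png

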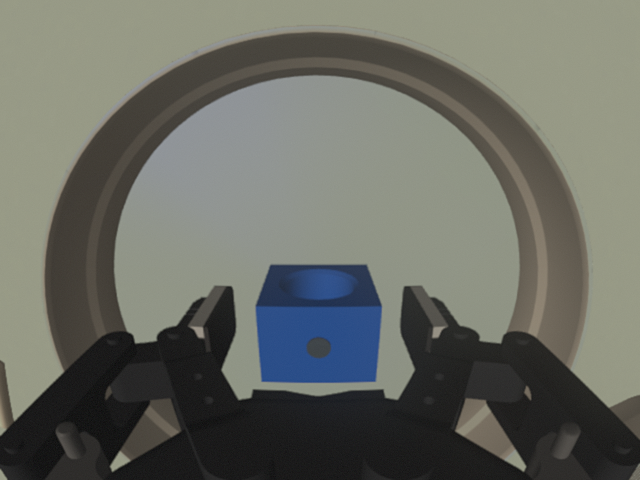

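The collar rests on the floor and both pads are clear of it. I'll retreat straight up.

```bash
python3 -m crank '[[[0.8,0,0,-0.1,0],[0.8,0,0,-0.25,0],[0.8,0,0,-0.45,0],[0.8,0,0,-0.7,0],[0.8,0,0,-0.9,0],[0.8,0,0,-1,0]]]';python3 -m crank '[[[0.8,0,0,-0.2,0],[0.8,0,0,-0.4,0],[0.8,0,0,-0.6,0],[0.8,0,0,-0.7,0],[0.8,0,0,-0.7,0],[0.8,0,0,-0.7,0],[0.8,0,0,-0.7,0]]]'; python3 - <<'E'
from h import *
for n in('scene','top','wrist'):cv2.imwrite(f'pics/{n}8.png',arm.capture(n))
im=cv2.imread('pics/wrist8.png');m=cv2.inRange(cv2.cvtColor(im,cv2.COLOR_BGR2HSV),(108,120,60),(125,255,255));cv2.imwrite('pics/m8.png',m)
s=arm.state();print(s['t'],s['ee_pos'],s['qd'].round(3))
E
```

```text
t: 11.02
ee_pos: [0.5403, -0.2186, 0.1598]
tcp_rot: [2.038, 2.382, 0.001]
wrist_force: [0.3, -0.3, -0.2]
finger_gap: 0.0684
t: 11.6
ee_pos: [0.5377, -0.217, 0.2581]
tcp_rot: [-2.04, -2.385, 0.001]
wrist_force: [0.4, 0.9, -0.7]
finger_gap: 0.0688
11.75 [ 0.53764557 -0.21701983  0.257779  ] [-0.    -0.002 -0.009  0.001  0.     0.001]
```

View pics/scene8.png

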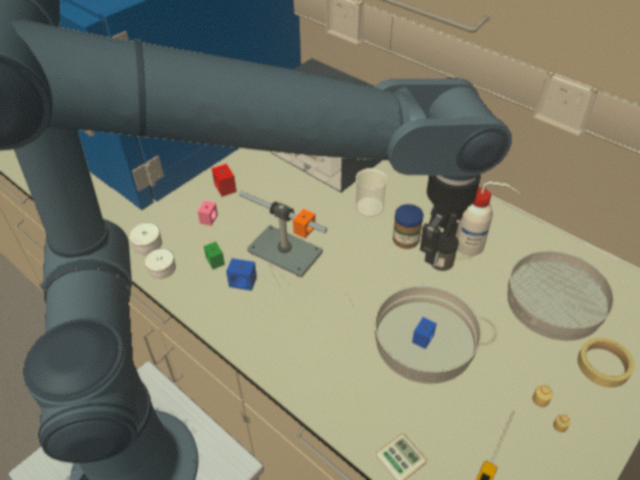

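View pics/wrist8.png

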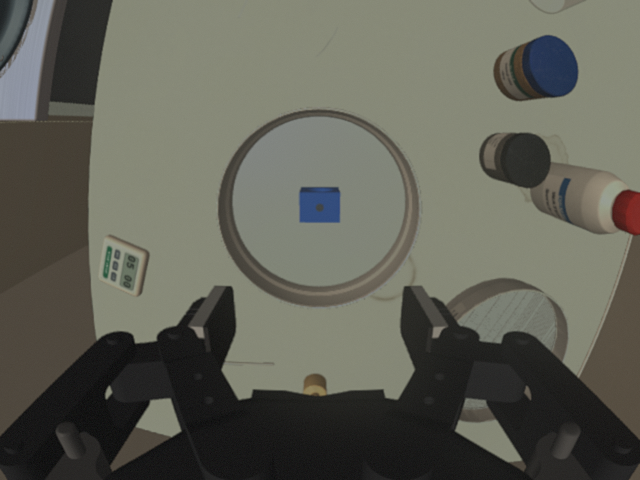

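The blue collar stands level in the middle of the pan: (319,206) in the wrist view, (424,333) in the scene view. The orange one is still on its rod at (303,222), where it started. I'll hand in.

```bash
python3 -c "
from plant import arm
print(arm.finish_job())"
```

```text
the job is handed in; nothing more can be done
None
```

The blue collar is on the floor of the round steel pan, close to its centre, and the job was handed in at about 11.8 s of the 37 s allowed. I gripped it by its side faces, raised it about 5 mm so the bore cleared the rod, and slid it off the left rod's free end. Then I carried it over the stand, lowered it slowly until it touched the pan's floor at about 6 N, let go and backed straight up.

- **Last checks:** the final pictures show the collar upright in the pan, and the arm is clear and still. The orange collar is still hanging where it was, and the pan has not visibly moved.
- **Measurements:** the views agreed on position to about 2 mm for the collar and the pan centre. The weakest was the left rod end, off by about 5 mm in x between two views. The pan rim's radius read 98 mm in the wrist view against the 101.5 mm given. I saw no sign that either affected the result, and no check failed.

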